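# Open the tube warmer by its hidden release

## Task

Open the tube warmer with a fingertip: feel along the groove in the top of its front rail until you find the hidden notch, and press down inside the notch until the lid springs ajar. Then push the lid up and back until it leans wide open against its stop. Leave the strip vial, the slide box and the timer where they stand.

Things in the scene. Friction and masses are not known exactly. Their poses are not given: they have to be found in the camera images.
- tube_warmer: bench tube warmer, white box 190 deep (x) x 300 wide (y) x 109 mm high, too heavy to shift; its front faces -x. Origin: centre of underside, on the worktop. Front rail (x -95 to -47 mm) has its top at z 85; a straight black-lined finger groove in it, x -89 to -52 mm (37 wide), y -72 to +72 mm, floor at z 75. Behind the rail is the grey lid.
- groove_left (a point): left end (+y) of the groove: middle of its width, on its floor, 10 mm below the rail's top, at the upright end wall. Somewhere along the floor a 44 mm long notch, as wide as the groove, is let in; its middle is 0 to 38 mm left or right of the groove's middle, different each time. Floor and notch are the same black.
- groove_right (a point): right end (-y) of the groove: middle of its width, on its floor, at the upright end wall (144 mm from groove_left)
- release (a joint): sprung black tongue at the bottom of the notch, its top 10 mm below the groove's floor. 0 = up; pressing its middle down 4 mm (0.13 rad, about 3 N) unlatches the lid, stop at 0.24 rad (7 mm, 4.5 N). Springs back when let go.
- warmer_lid (a joint): lid angle, rad: 0 shut, 1.8 stop. Grey lid 138 deep x 292 wide x 24 mm thick with clear window, 0.3 kg, hinged along its rear lower edge: hinge line at x 90, z 85 mm of tube_warmer, parallel to y. Latched until released; then two pins lift it to about 0.6 rad. It falls back there unless pushed past upright (1.57), then drops to its stop and stays.
- lid_edge (a point): middle of the lid's lower front edge, 135 mm from the hinge line; moves with the lid
- strip_vial: loose vial, 46 mm across, 98 mm high, stands left of the warmer; origin: centre of underside
- slide_box: loose blue slide box, 40 x 90 x 32 mm, right of the warmer; origin: centre of underside
- timer: loose white bench timer, 60 x 68 x 24 mm, right of the warmer's front; origin: centre of underside

How it is judged (in metres and radians):
On the way:
1. the release inside the notch is pressed down (value of joint release above 0.13 rad), for 0.1 s.
At the end, for the whole second after the job is handed in: the lid leans open against its stop (joint above 1.7 rad, at rest) and the release has sprung back up (below 0.05 rad); strip vial, slide box and timer are within 15 mm of where they stood (value of joint warmer_lid above 1.7 rad and value of joint release below 0.05 rad and velocity of joint warmer_lid below 0.05 rad/s and distance of each of strip_vial, slide_box, timer from where it was at the start of the episode below 0.015 m); the robot touches nothing.
It fails at once if the strip vial is moved by more than 15 mm or lifted (distance of strip_vial from where it was at the start of the episode above 0.015 m).
It fails at once if the slide box is moved by more than 15 mm or lifted (distance of slide_box from where it was at the start of the episode above 0.015 m).
It fails at once if the timer is moved by more than 15 mm or lifted (distance of timer from where it was at the start of the episode above 0.015 m).
It also fails if it takes over 58 s, if anything falls off the work surface, if the arm or the gripper's body presses on something with over 40 N, if the wrist force passes 120 N, or if a joint passes its speed limit or range.

## Robot

A 6-joint arm with a two-finger parallel gripper is mounted at the origin on a cart in front of the work surface, level with it; the furniture and walls round the work are solid. World frame = base frame: x ahead of the robot, y to its left, z up, the work surface at z = 0. Lengths are in mm, angles in rad, forces in N, time in s.
With the tool pointing down it reaches from about 275 to 1000 mm from the base axis. Payload 8.4 kg.
Tool frame: the origin (TCP) lies at the very end of the fingers, on their centre line; the grasp point (between the pads) lies 19 mm behind it; z points along the fingers, y is the direction in which the jaws open and shut (so a half turn about z gives the same grasp; the last joint's range is limited). The gripper opens to 85 mm and grips with 20 to 120 N. Pads are 22 mm wide; open, the fingers measure 114 mm over their backs; the gripper's body (76 mm by 85 mm) begins 54 mm behind the grasp point. The pads swing forward as they close: fully open they stand 13 mm farther back than shut.
Start: joints at [-1.344, 0.353, 1.633, -0, 1.155, -0.002], TCP at [141.754, -608.715, 231.281] pointing down, gripper open.
Joint ranges: [-2.63, 2.63], [-0.92, 2.1], [0.06, 2.66], [-1.3, 4.44], [0, 2.69], [-3.02, 3.02]. Speed limits (rad/s): [2.22, 2.22, 2.79, 3.14, 3.14, 3.14].

## Interface

Orientations are given as [roll, pitch, yaw] about the fixed x, y, z axes, in that order (R = Rz(yaw) Ry(pitch) Rx(roll)).
In Python, from rig import r, vision gives the robot as it stands.
- The arm moves only by the tool move_arm, never from a script. Its argument "series" is text: rows parted by semicolons, each of 7 numbers parted by spaces: the closure, from -1 (fully open) to 1 (shut), then the shift along the tool's x, y, z in units of 40 mm (1.0 is 40 mm), then the turn, a rotation vector about the tool's x, y, z in degrees. In form: grip tx ty tz ax ay az; .... A call has 1 to 20 rows; each row shifts and turns the pose as measured when the row begins, along the tool's axes as they then stand; what a row does not reach is not made up. A row lasts 1/8 s, in which the tool goes at most 62.5 mm and 10.7 degrees, less where a joint would pass 70% of its speed; a pose out of reach is approached as far as the arm can. A call is refused whole if a number of a shift passes 1 or a number of a turn 10.7, either way. A call with a gripper value outside its range is refused whole. The fingers move at their own pace and stop on an object; "grip_force" is the grip in N (left out, the last holds). Time passes only in rows, so rows that do not move let the fingers close. It gives the time, the measured TCP pose, the force and the opening at its end, in the units of the state.
- r.sense(): the state, without advancing time (a new reading comes with each control period).
- vision.grab_frame(name): name is "scene" or "top" or "wrist"; returns the picture (400x640x3 uint8, red, green, blue); there is no depth.
- vision.camera_params(name): a dict with "fx", "fy", "cx", "cy" (pixels), "position" and "rotation" of the camera in the world. Camera axes: x right, y up, looking along -z (the intrinsics and any distortion apply to the point x, -y, -z); pixel columns grow to the right and rows downward; lengths in mm; the calibration is good to about 2 mm. A picture is of the moment at which its call begins: read the wrist's pose just before it. camera_params takes no time and is no camera call; for the wrist camera it gives the pose at the moment of the call.
- r.sign_off(): hands the job in, once; it reports no verdict.
The state is a dict: "clock": time; "qpos": joint angles; "qvel": joint speeds; "joint_efforts": joint torques, N m; "eef_pos": TCP position; "tcp_rot": TCP orientation; "contact_force": force on the tool from outside, world axes, zero at the start; "wrist_torque": the same for the moment, N m; "opening": opening from 0.0 (shut) to 1.0 (fully open).
Only numpy, scipy, OpenCV 4.12 (cv2) and the standard library are available. Lean on these libraries where they do the work, as an engineer would, in place of code of your own. Each camera call takes 0.05 s, during which the arm holds its last target. There are 200 camera calls.

## Working session

There is one attempt and no reset: what is moved stays moved. The work goes in short steps, Python scripts to look and compute and a tool call to move; the robot and the scene stay as the last step left them, time stands still between calls to the robot, and variables do not carry over. Pictures are saved under pics/ and viewed, about 8 in all and at most 12, crops included, and the job is handed in when it is done.

Besides the shell and the picture viewer there is one more tool, called after "Emit:" as name(argument=value, ...) on one line, values as JSON. move_arm: Moves the arm, as the interface text tells. Its arguments: {"type":"object","properties":{"series":{"type":"string"},"grip_force":{"type":"number"}},"required":["series"]}

```bash
mkdir -p pics; ls; python3 - <<'E'
from rig import r, vision
import cv2
for n in ("scene","top"):
    cv2.imwrite(f"pics/{n}0.png",vision.grab_frame(n)[:,:,::-1]); print(n,vision.camera_params(n))
print(r.sense())
E
```

```text
pics
scene {'fx': 404.9801181903952, 'fy': 404.9801181903952, 'cx': 322.7127235225007, 'cy': 204.51501445045778, 'position': array([ 213.48274361, -615.65806085,  851.72162082]), 'rotation': array([ 0.69760145,  0.00274909, -0.47985507])}
top {'fx': 437.96960336888566, 'fy': 437.96960336888566, 'cx': 318.84649239599446, 'cy': 206.7295209440924, 'position': array([ 373.98777139,  -53.38271659, 1095.06960408]), 'rotation': array([ 0.13473872,  0.01059087, -1.56856306])}
{'clock': 0.1, 'qpos': array([-1.34437475e+00,  3.53618778e-01,  1.63407610e+00, -1.27093640e-05,
        1.15519670e+00, -2.40352418e-03]), 'qvel': array([-0.00140206, -0.00109499, -0.00130533,  0.00093506, -0.00173067,
       -0.00018892]), 'joint_efforts': array([-6.59153739e-04, -6.06356764e+01, -3.42819750e+01, -9.18117507e-06,
        3.89016917e-03, -9.49316785e-06]), 'eef_pos': array([ 141.66639119, -608.28248211,  230.60484972]), 'tcp_rot': array([-3.14029370e+00,  8.49875411e-06,  2.28830243e-01]), 'contact_force': array([-0.12269605,  0.11069413, -0.778357  ]), 'wrist_torque': array([ 0.01525679, -0.03450907, -0.01276777]), 'opening': 0.9986573669260888}
```

View pics/top0.png

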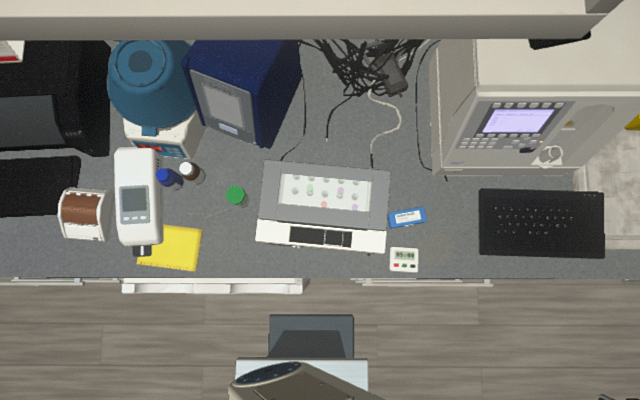

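View pics/scene0.png

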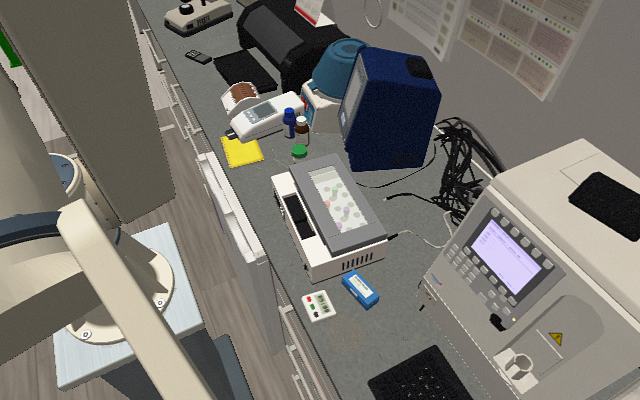

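```bash
python3 - <<'E'
import cv2
a=cv2.imread("pics/top0.png")[155:260,245:400]
cv2.imwrite("pics/c1.png",cv2.resize(a,None,fx=5,fy=5,interpolation=cv2.INTER_CUBIC))
E
```

```text
(no output)
```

View pics/c1.png

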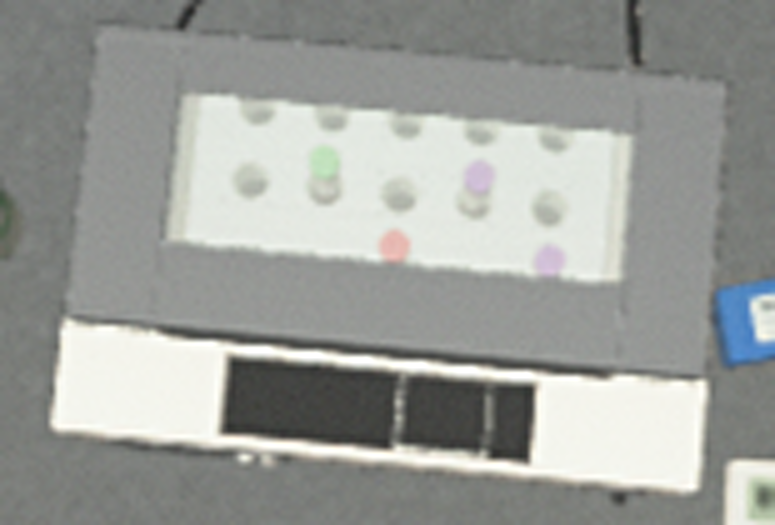

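```bash
cat > h.py <<'E'
import numpy as np
from rig import r, vision
from scipy.spatial.transform import Rotation as R
from scipy.optimize import least_squares
def cam(n):
    c=vision.camera_params(n); return c,R.from_euler('xyz',c['rotation']).as_matrix()
def proj(n,P):
    c,M=cam(n); q=(np.asarray(P,float)-c['position'])@M
    return np.c_[c['cx']+c['fx']*q[:,0]/-q[:,2], c['cy']-c['fy']*q[:,1]/-q[:,2]]
def back(n,uv,z):
    c,M=cam(n); d=M@np.array([(uv[0]-c['cx'])/c['fx'],-(uv[1]-c['cy'])/c['fy'],-1])
    return c['position']+d*(z-c['position'][2])/d[2]
def W(p,L):
    L=np.atleast_2d(np.asarray(L,float)); c,s=np.cos(p[2]),np.sin(p[2])
    return np.c_[p[0]+c*L[:,0]-s*L[:,1],p[1]+s*L[:,0]+c*L[:,1],L[:,2]]
E
python3 - <<'E'
from h import *
cr=np.array([(52,432),(64,320),(698,492),(708,380),(228,356),(222,432),(536,384),(530,462)],float)
uv=(cr-2)/5+[245,155]
L=[(-95,150,85),(-47,150,85),(-95,-150,85),(-47,-150,85),(-52,72,85),(-89,72,85),(-52,-72,85),(-89,-72,85)]
f=lambda p:(proj('top',W(p,L))-uv).ravel()
s=least_squares(f,[480,-50,0]); p=s.x; print(p,np.round(s.fun.reshape(-1,2),1))
np.save('pose.npy',p)
for x in (400,488): 
    q=back('top',((x-2)/5+245,(420-2)/5+155),75); c,sn=np.cos(p[2]),np.sin(p[2]); d=q[:2]-p[:2]; print('notch edge local',c*d[0]+sn*d[1],-sn*d[0]+c*d[1])
print('vial',back('top',(235,194),98),'timer',back('top',(404,260),24),'box',back('top',(407,217),32))
print(W(p,[(-70.5,72,75),(-70.5,-72,75),(-70.5,-30,75),(-45,0,85)]))
E
```

```text
[ 5.13203151e+02 -5.26058714e+01 -9.13741727e-02] [[-0.3 -0.6]
 [-0.4  1.2]
 [ 0.4 -0.4]
 [-0.1  1.2]
 [ 0.  -0.7]
 [-0.4 -0. ]
 [ 0.4 -0.6]
 [ 0.3 -0.2]]
notch edge local -75.17896877624058 -10.124004715030328
notch edge local -71.37924629858603 -50.88588702715037
vial [538.67121187 151.35612793  98.        ] timer [ 389.07157944 -248.34859021   24.        ] box [ 492.99739358 -256.66671083   32.        ]
[[ 449.56704678   25.52668388   75.        ]
 [ 436.42746798 -117.87258902   75.        ]
 [ 440.25984513  -76.04780109   75.        ]
 [ 468.39087862  -48.49975299   85.        ]]
```

Emit:
move_arm(series="1 0 0 0 0 0 9.2; 1 0 0 0 0 0 9.2; 1 0.45 -0.99 0 0 0 0; 1 0.45 -0.99 0 0 0 0; 1 0.45 -0.99 0 0 0 0; 1 0.45 -0.99 0 0 0 0; 1 0.45 -0.99 0 0 0 0; 1 0.45 -0.99 0 0 0 0; 1 0.45 -0.99 0 0 0 0; 1 0.45 -0.99 0 0 0 0; 1 0.45 -0.99 0 0 0 0; 1 0.45 -0.99 0 0 0 0; 1 0.45 -0.99 0 0 0 0; 1 0.45 -0.99 0 0 0 0; 1 0.45 -0.99 0 0 0 0; 1 0 0 0 0 0 0", grip_force=40)

```text
clock: 2.1
eef_pos: [434.2, -103.3, 228.5]
tcp_rot: [-3.136, 0.003, -0.105]
contact_force: [-0.4, -1.0, 1.5]
opening: 0.001
```

```bash
cat >> h.py <<'E'
def where():
    s=r.sense(); p=np.load('pose.npy'); d=s['eef_pos'][:2]-p[:2]; c,sn=np.cos(p[2]),np.sin(p[2])
    print('t',round(s['clock'],2),'local',np.round([c*d[0]+sn*d[1],-sn*d[0]+c*d[1],s['eef_pos'][2]],1),'rot',np.round(s['tcp_rot'],3),'F',np.round(s['contact_force'],1),'open',round(s['opening'],2),'q',np.round(s['qpos'],2))
E
python3 - <<'E'
from h import *
import cv2
where(); cv2.imwrite('pics/w1.png',vision.grab_frame('wrist')[:,:,::-1])
p=np.load('pose.npy'); print(np.round(proj('wrist',W(p,[(-52,72,85),(-89,72,85),(-52,-72,85),(-89,-72,85),(-70.5,-30,75)]))))
E
```

```text
t 2.1 local [-74.1 -57.7 228.5] rot [-3.136e+00  3.000e-03 -1.050e-01] F [-0.4 -1.   1.5] open 0.0 q [-0.24  0.07  2.    0.01  1.07  1.43]
[[177. 160.]
 [182. 199.]
 [335. 158.]
 [335. 197.]
 [291. 176.]]
```

View pics/w1.png

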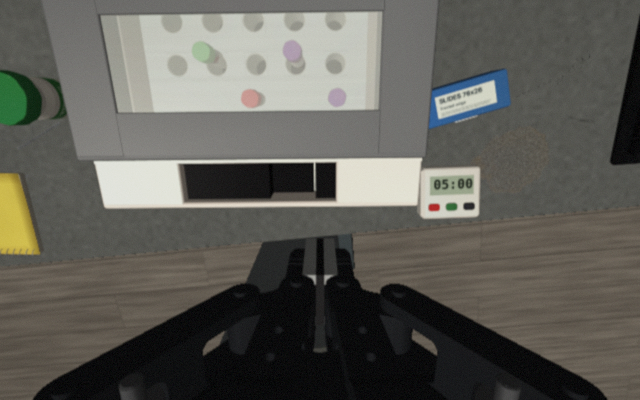

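Emit:
move_arm(series="1 0.05 -0.66 0 0 0 -0.8; 1 0 0 0.9 0 0 0; 1 0 0 0.9 0 0 0; 1 0 0 0.9 0 0 0; 1 0 0 0.3 0 0 0; 1 0 0 0 0 0 0")

```text
clock: 2.9
eef_pos: [436.3, -81.7, 106.3]
tcp_rot: [-3.138, 0.003, -0.096]
contact_force: [-0.1, -0.1, 1.4]
opening: 0.001
```

```bash
python3 - <<'E'
from h import *
import cv2
where(); cv2.imwrite('pics/w2.png',vision.grab_frame('wrist')[:,:,::-1])
E
```

```text
t 2.9 local [-73.9 -36.  106.3] rot [-3.138e+00  3.000e-03 -9.600e-02] F [-0.1 -0.1  1.4] open 0.0 q [-0.19  0.25  2.12  0.01  0.77  1.47]
```

View pics/w2.png

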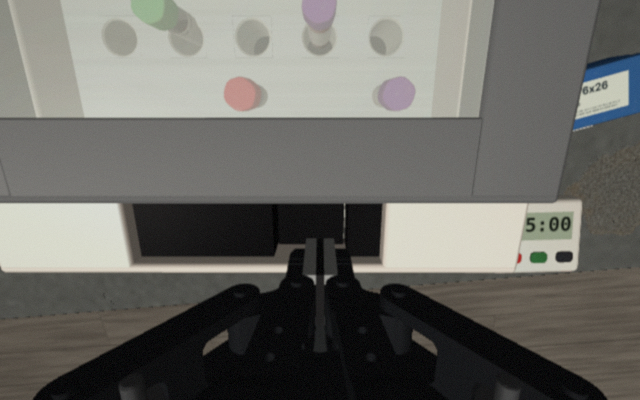

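```bash
python3 - <<'E'
from h import *
p=np.load('pose.npy')
print(np.round(proj('wrist',W(p,[(-52,72,85),(-89,72,85),(-52,-72,85),(-89,-72,85),(-95,0,85),(-95,-150,85),(-47,-150,85)]))))
uv=np.array([(133,204),(134,265),(382,265),(524,272),(526,199)])
L=[(-52,72,85),(-89,72,85),(-89,-72,85),(-95,-150,85),(-47,-150,85)]
s=least_squares(lambda p:(proj('wrist',W(p,L))-uv).ravel(),p);print(s.x,s.fun)
E
```

```text
[[121. 200.]
 [132. 261.]
 [387. 199.]
 [383. 261.]
 [258. 270.]
 [518. 270.]
 [534. 190.]]
[ 5.10003485e+02 -5.38667720e+01 -9.38826356e-02] [-8.86795729  0.87939537  1.53575019  0.76608008  3.04273863  1.03813412
 -4.99300275  3.44304598  9.06160676 -2.85875585]
```

Emit:
move_arm(series="1 0.03 -0.15 0 0 0 0; 1 0 -0.03 0.4 0 0 0; 1 0 0 0.35 0 0 0; 1 0 0 0.15 0 0 0; 1 0 0 0 0 0 0")

```text
clock: 3.58
eef_pos: [442.3, -74.5, 73.8]
tcp_rot: [-3.138, -0.006, -0.096]
contact_force: [0.0, 0.1, -0.8]
opening: -0.004
```

```bash
python3 -c "
from h import *
where()"
```

```text
t 3.58 local [-68.6 -28.3  73.8] rot [-3.138 -0.006 -0.096] F [ 0.   0.1 -0.8] open -0.0 q [-0.17  0.31  2.13  0.01  0.69  1.49]
```

Emit:
move_arm(series="1 -0.08 0.03 0 0 0.3 0; 1 0 0 0.15 0 0 0; 1 0 0 0.08 0 0 0; 1 0 0 0 0 0 0")

```text
clock: 4.08
eef_pos: [439.4, -75.6, 64.7]
tcp_rot: [-3.139, -0.013, -0.096]
contact_force: [-0.6, 2.2, 1.1]
opening: 0.007
```

```bash
python3 -c "
from h import *
where()"
```

```text
t 4.08 local [-71.4 -29.6  64.7] rot [-3.139 -0.013 -0.096] F [-0.6  2.2  1.1] open 0.01 q [-0.18  0.33  2.15  0.01  0.65  1.48]
```

Well below the floor (64.7 vs 75): inside the notch, just at the tongue. Press on.

Emit:
move_arm(series="1 0 0 0.07 0 -0.7 0; 1 0 0 0.07 0 0 0; 1 0 0 0.04 0 0 0; 1 0 0 0.02 0 0 0; 1 0 0 0 0 0 0")

```text
clock: 4.7
eef_pos: [437.2, -75.4, 59.3]
tcp_rot: [-3.138, 0.006, -0.096]
contact_force: [-2.9, 0.5, 6.2]
opening: 0.001
```

```bash
python3 - <<'E'
from h import *
import cv2
where(); cv2.imwrite('pics/w3.png',vision.grab_frame('wrist')[:,:,::-1])
E
```

```text
t 4.7 local [-73.6 -29.6  59.3] rot [-3.138  0.006 -0.096] F [-2.9  0.5  6.2] open 0.0 q [-0.18  0.34  2.14  0.    0.66  1.49]
```

View pics/w3.png

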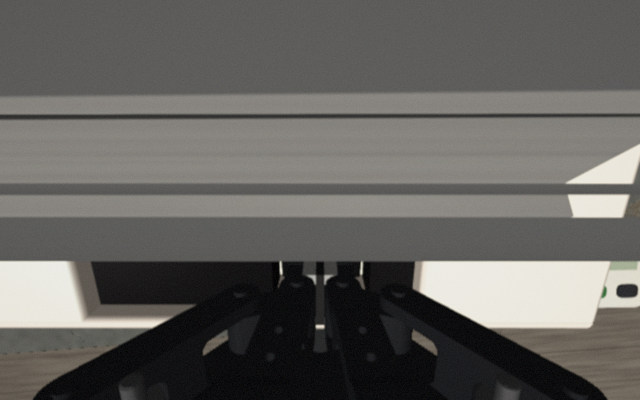

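Emit:
move_arm(series="1 0 0 0 0 0 0; 1 0 0 -0.4 0 0 0; 1 0 0 -0.6 0 0 0; 1 -0.3 0 -0.4 0 0 0; 1 -0.7 0 -0.3 0 0 0; 1 0 0 0 0 10 0; 1 0 0 0 0 10 0; 1 0 0 0 0 0 0")

```text
clock: 5.75
eef_pos: [397.9, -71.9, 130.1]
tcp_rot: [-3.139, -0.35, -0.097]
contact_force: [0.1, 0.2, -0.4]
opening: -0.001
```

```bash
python3 - <<'E'
from h import *
import cv2
where(); cv2.imwrite('pics/s4.png',cv2.resize(vision.grab_frame('scene')[120:340,200:460,::-1],None,fx=3,fy=2.7))
E
```

```text
t 5.75 local [-113.1  -29.8  130.1] rot [-3.139 -0.35  -0.097] F [ 0.1  0.2 -0.4] open -0.0 q [-0.22  0.01  2.41  0.12  0.38  1.34]
```

View pics/s4.png

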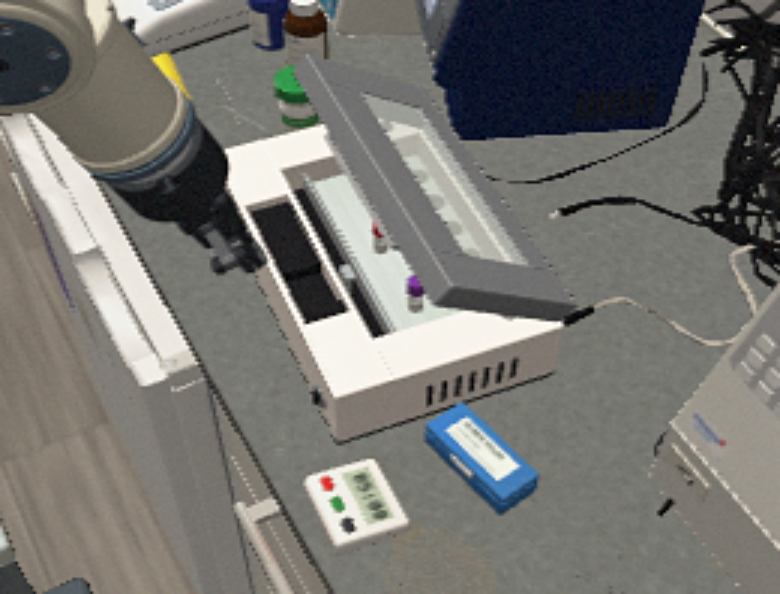

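Emit:
move_arm(series="1 0.9 0 0.22 0 0 0; 1 0.9 0 0.22 0 0 0; 1 0.35 0 0.05 0 0 0; 1 0.3 0 -0.1 0 0 0; 1 0.37 0 -0.2 0 0 0; 1 0.4 0 -0.25 0 0 0; 1 0 0 0 0 0 0")

```text
clock: 6.68
eef_pos: [526.1, -84.5, 179.1]
tcp_rot: [-3.139, -0.335, -0.096]
contact_force: [0.4, -0.2, -0.9]
opening: -0.002
```

```bash
python3 - <<'E'
from h import *
import cv2
where(); cv2.imwrite('pics/s5.png',cv2.resize(vision.grab_frame('scene')[120:340,200:460,::-1],None,fx=3,fy=2.7))
E
```

```text
t 6.67 local [ 15.8 -30.5 179.1] rot [-3.139 -0.335 -0.096] F [ 0.4 -0.2 -0.9] open -0.0 q [-0.18  0.13  2.12  0.06  0.56  1.44]
```

View pics/s5.png

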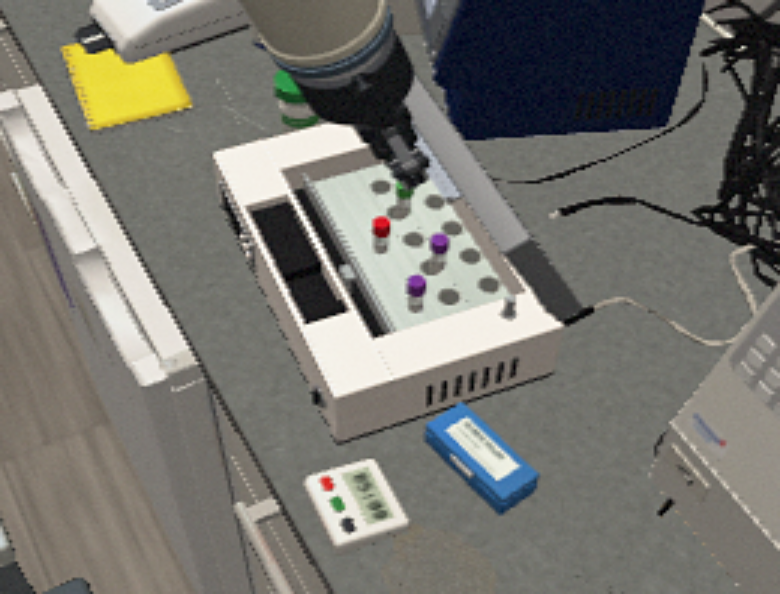

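Emit:
move_arm(series="1 0.5 0 -0.03 0 0 0; 1 0.5 0 -0.03 0 0 0; 1 0.43 0 0.15 0 0 0; 1 0.43 0 0.15 0 0 0; 1 0.2 0 0.07 0 0 0; 1 0 0 0 0 0 0")

```text
clock: 7.48
eef_pos: [604.5, -91.7, 188.8]
tcp_rot: [-3.138, -0.323, -0.097]
contact_force: [-0.3, 0.5, 0.1]
opening: 0.003
```

```bash
python3 -c "
from h import *
where()"
```

```text
t 7.47 local [ 94.5 -30.6 188.8] rot [-3.138 -0.323 -0.097] F [-0.3  0.5  0.1] open 0.0 q [-0.17  0.24  1.95  0.04  0.63  1.47]
```

Emit:
move_arm(series="1 0.25 0 0.1 0 0 0; 1 0.1 0 0.03 0 0 0; 1 0 0 0 0 0 0; 1 -0.6 0 -0.3 0 0 0; 1 -0.9 0 -0.5 0 0 0; 1 -0.9 0 -0.5 0 0 0; 1 -0.9 0 -0.4 0 0 0; 1 -0.9 0 -0.3 0 0 0; 1 -0.9 0 -0.3 0 0 0; 1 0 0 0 0 0 0")

```text
clock: 8.72
eef_pos: [379.1, -69.7, 209.9]
tcp_rot: [-3.137, -0.299, -0.096]
contact_force: [-0.5, -0.3, 0.4]
opening: 0.001
```

```bash
python3 - <<'E'
from h import *
import cv2
where()
a=vision.grab_frame('scene')[120:340,200:460,::-1]; b=vision.grab_frame('top')[130:280,210:440,::-1]
cv2.imwrite('pics/s6.png',np.hstack([cv2.resize(a,(400,400)),cv2.resize(b,(400,400))]))
E
```

```text
t 8.72 local [-131.9  -29.2  209.9] rot [-3.137 -0.299 -0.096] F [-0.5 -0.3  0.4] open 0.0 q [-0.22 -0.18  2.32  0.06  0.71  1.4 ]
```

View pics/s6.png

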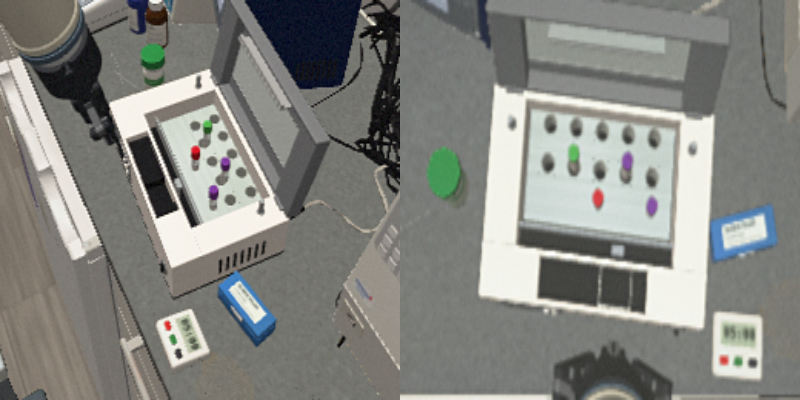

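Emit:
move_arm(series="1 0 0 0 0 0 0; 1 0 0 0 0 0 0; 1 0 0 0 0 0 0; 1 0 0 0 0 0 0")

```text
clock: 9.32
eef_pos: [384.5, -70.5, 211.0]
tcp_rot: [-3.137, -0.302, -0.096]
contact_force: [0.2, -0.3, 0.2]
opening: 0.004
```

```bash
python3 - <<'E'
from h import *
import cv2
a=cv2.imread('pics/top0.png'); b=vision.grab_frame('top')[:,:,::-1].copy(); c=vision.grab_frame('top')[:,:,::-1]
for n,(x0,x1,y0,y1) in dict(vial=(222,250,182,210),timer=(389,420,246,274),box=(392,428,206,229)).items():
    A,B=[cv2.cvtColor(i[y0:y1,x0:x1],cv2.COLOR_BGR2GRAY).astype(np.float32) for i in (a,b)]
    print(n,'shift px',cv2.phaseCorrelate(A,B))
print('lid motion',cv2.absdiff(b[110:190,255:400],c[110:190,255:400]).mean())
p=np.load('pose.npy')
for th in (1.6,1.7,1.8):
    e=[(90-138*np.cos(th)*1,s*146,85+138*np.sin(th)) for s in (1,-1)]
    q=proj('top',W(p,e)); print(th,np.round(q,1))
    q=np.round(q).astype(int); cv2.line(b,tuple(map(int,q[0])),tuple(map(int,q[1])),((0,0,255) if th>1.75 else (0,255,0)),1)
cv2.imwrite('pics/t7.png',cv2.resize(b[100:200,240:410],None,fx=4,fy=4))
E
```

```text
vial shift px ((-0.02616105573966543, 0.003386844186437088), 0.908592800034417)
timer shift px ((0.00991054986593376, -0.03509150672155492), 0.9981590196490288)
box shift px ((0.011534600930620087, 0.00750072030406379), 1.020810095800294)
lid motion 1.9460344827586207
1.6 [[256.6 144.9]
 [398.8 157.5]]
1.7 [[257.4 138.6]
 [399.2 151.1]]
1.8 [[258.3 132.6]
 [399.5 145. ]]
```

View pics/t7.png

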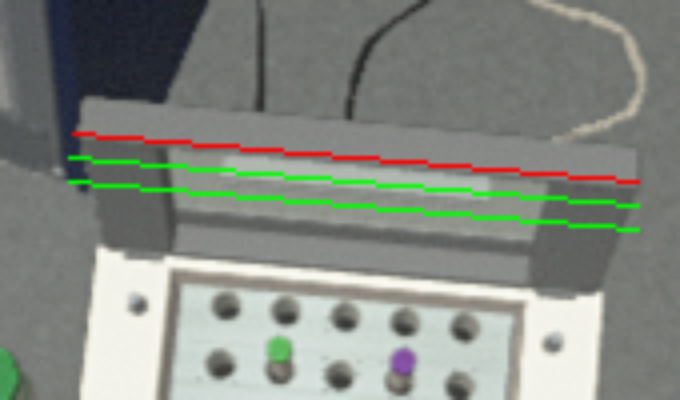

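```bash
python3 -c "
from h import *
where(); print(r.sign_off())"
```

```text
t 9.43 local [-126.6  -29.6  211. ] rot [-3.137 -0.302 -0.096] F [-1.   0.6  0.3] open -0.0 q [-0.22 -0.17  2.31  0.06  0.7   1.4 ]
the job is handed in; nothing more can be done
None
```

The tube warmer's lid is open against its stop, and I handed the job in at 9.4 s. The hand-in reports no verdict.

**Finding the notch:** I did not slide along the whole groove. Faint edge lines in the images put the notch about 30 mm right of the groove's middle, so I went down there with the fingers shut. The tip passed the 75 mm floor with no resistance and met the tongue at about 65 mm, which confirmed it was in the notch.

**Pressing the release:** I pressed to 59 mm, about 6 N, and the lid sprang ajar. By my estimate the tongue went down 5 to 6 mm and was held for several tenths of a second; its joint can't be read directly.

**Opening the lid:** I backed out, tilted the tool about 20° and pushed the lid's front edge up and back past upright. Then I withdrew clear of it.

**Last checks:**
- **Lid angle:** its edge in the top view matches the line projected for 1.8 rad.
- **Lid at rest:** I checked with two frames, whose mean difference was 1.9 grey levels. I took that as camera noise but had no reference for it.
- **Loose items:** the vial, slide box and timer shifted less than 0.05 pixels in the top view.
- **Contact:** the measured force was about 1 N, noise level, with the tool well clear of everything.
- **Release back up:** I did not see this directly; nothing was touching it at the end.
- **Disagreement:** the wrist camera put the warmer about 3 mm nearer the robot than the top camera did. That was within the groove's clearance.

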